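# Find the flush battery-door release on the overturned parcel scale and open the door

## Robot

A 6-joint arm with a two-finger parallel gripper is mounted at the origin on a cart in front of the work surface, level with it; the furniture and walls round the work are solid. World frame = base frame: x ahead of the robot, y to its left, z up, the work surface at z = 0. Lengths are in m, angles in degrees, forces in N, time in s.
With the tool pointing down it reaches from about 0.4 to 0.825 m from the base axis. Payload 7 kg.
Tool frame: the origin (TCP) lies midway between the tips of the shut fingers; the grasp point (between the pads) lies 19 mm behind it (r.hold_point_z is the distance from the TCP to the grasp point, in m); x points along the fingers, y is the direction in which the jaws open and shut, and the axes are right-handed (so a half turn about x gives the same grasp; the last joint's range is limited). The gripper opens to 88 mm and grips with 3 to 60 N. Pads are 19 mm wide; open, the fingers measure 130 mm over their backs; the gripper's body (78 mm by 193 mm) begins 47 mm behind the grasp point.
Start: joints at [-49.956, 20.546, 0.682, 0, -70.136, -16.507], TCP at [0.27, -0.619, 0.227] pointing down, gripper open.
Joint ranges: [-176.03, 176.03], [-82.01, 121.73], [-58.28, 71.71], [-173.87, 95.51], [-174.79, -0.11], [-173.66, 173.66]. Speed limits (degrees/s): [136.94, 136.94, 172.46, 180, 180, 180].

## Interface

Orientations are given as [roll, pitch, yaw] about the fixed x, y, z axes, in that order (R = Rz(yaw) Ry(pitch) Rx(roll)).
In Python, from plant import r, viewer, order gives the robot as it stands. The module is installed in compiled form; this text tells all that it offers.
- The arm moves only by the shell command python3 -m creep 'ROWS' [FORCE]. ROWS is JSON, a list of rows, each an object of numbers: "ax", "ay", "az": the turn, a rotation vector about the tool's x, y, z in degrees; "tx", "ty", "tz": the shift along the tool's x, y, z in m; "fingers": the finger opening in m, from 0 to 0.0876. A call has 1 to 5 rows; each row is the pose to reach, as a shift and turn from the pose commanded when the call began, along the tool's axes at that moment; what a row does not reach only later rows make up. A row lasts 1/10 s, in which the tool goes at most 50 mm and 8.59 degrees, less where a joint would pass 70% of its speed; a pose out of reach is approached as far as the arm can. A call with a gripper value outside its range is refused whole. The fingers move at their own pace and stop on an object; FORCE is the grip in N (left out, the last holds). Time passes only in rows, so rows that repeat a pose let the fingers close. It gives the time, the measured TCP pose, the force and the opening at its end, in the units of the state.
- r.get_state(): the state, without advancing time (a new reading comes with each control period).
- viewer.capture(name): name is "scene" or "top" or "wrist"; returns a dict with "pixels" (480x640x3 uint8, blue, green, red), "depth" (480x640 float32, m along the optical axis (not along the pixel's ray), 0 where there is no reading), "fx", "fy", "cx", "cy" (pixels), "k1" (the pictures are not rectified: a ray, as slopes to the right and down, at radius r is drawn at 1 + k1 r^2 times it, then the intrinsics apply), "rvec" (rotation vector, rad) and "tvec" (3), from world to camera coordinates, as OpenCV has them; the wrist camera has in their place "T_tool_cam" (4x4, takes a point from camera to tool coordinates, whose origin is the TCP and whose axes are the tool frame's). Camera axes: x right, y down, z forward; pixel columns grow to the right and rows downward; lengths in m; the calibration is good to about 2 mm. A picture is of the moment at which its call begins: read the wrist's pose just before it.
- order.close_job(): hands the job in, once; it reports no verdict.
The state is a dict: "time_s": time; "joints": joint angles; "qd": joint speeds; "joint_torque": joint torques, N m; "tcp_pos": TCP position; "eef_rot": TCP orientation; "contact_force": force on the tool from outside, world axes, zero at the start; "moment": the same for the moment, N m; "gripper_width": finger opening in m.
Only numpy, scipy, OpenCV 4.12 (cv2) and the standard library are available. Lean on these libraries where they do the work, as an engineer would, in place of code of your own. Each camera call takes 0.05 s, during which the arm holds its last target.

## Task

The parcel scale has been turned over for fresh batteries. Feel lightly with the fingertips along the shallow finger channel in its base for the flush release pad (same colour as the channel, and in a different spot on every scale), press it in so that the battery door springs up, then let go of it and push the door all the way back with the fingers until it stays wide open. Touch and push only: lift nothing, do not shove or tip the scale, and leave the new cells, their tray, the screwdriver and the calculator where they are.

Things in the scene. Friction and masses are not known exactly. Their poses are not given: they have to be found in the camera images.
- scale: Parcel scale lying face down, loose, 2.4 kg: pan underneath, dark grey base panel on top (186 x 262 mm, skirt 200 x 276), its flat face 60 mm above the table; display head sticks out 45 mm at the far side. Origin on the table under its middle; x points from finger channel to door hinge (away from the robot), y along the channel. Feet 26 mm across stand 10 mm above the face at x +-76, y +-113 mm.
- channel_mid (a point): Middle of the finger channel's floor, 58.5 mm above the table; axes as the scale's. The channel is a trough 37 mm wide (x), 114 mm long (y), 1.5 mm deep. Set flush in its floor is the release pad, 36 (x) by 32 mm (y), same grey, outlined by hairline gaps only; its centre lies anywhere from -36 to +36 mm along y from here, on the centre line. The rest of the floor is rigid, the pad yields.
- release (a joint): Travel of the release pad, straight down, m: 0 at rest (flush), 0.005 fully in. It is sprung: about 1.8 N starts it, 4.8 N holds it fully in. It draws the door's bolt back; the door is let go at about 0.003. It comes back by itself.
- door_hinge (a point): Middle of the hinge line of the battery door, axes as the scale's, 90 mm beyond channel_mid along the scale's x, at the same height. The hinge runs along y.
- door_edge (a point): Middle of the battery door's free edge, upper face. The door is a 3 mm plate, 142 mm wide (y), flush in the panel when shut, reaching 65 mm from its hinge towards the channel; shut, its edge lies 6 mm beyond the channel. A 13 mm deep catch lip hangs under it near the free edge. The old cells lie in the compartment under it.
- door (a joint): Door angle, rad: 0 shut and bolted; its free edge swings up and over, away from the channel. When the bolt is drawn a spring lifts it to about 1.2 in half a second and it stays there; from there it is pushed against light hinge friction (under 1 N at its edge) to its stop at 1.95, leaning back beyond upright. It stays where it is left.
- tray: Green tray, 178 x 118 x 30 mm, loose, with the four new cells. Origin at the centre of its underside.
- cell0: New battery cell, white with blue band, 26 mm across, 50 mm high, standing in the tray, loose. Origin at the centre of its underside.
- cell1: New battery cell, as cell0.
- cell2: New battery cell, as cell0.
- cell3: New battery cell, as cell0.
- driver: Screwdriver with red handle, 27 x 205 x 29 mm, lying loose left of the scale. Origin underneath at mid-length.
- calc: Desk calculator, 150 x 100 x 18 mm, loose, at the right. Origin underneath.

How it is judged:
By the outcome, as a careful person would: the job done as asked, in the order asked, and still so for the second after the job is handed in, with the robot touching nothing.
It also fails if it takes over 58 s, if anything falls off the work surface, if the arm or the gripper's body presses on something with over 40 N, if the wrist force passes 120 N, or if a joint passes its speed limit or range.

## Working session

There is one attempt and no reset: what is moved stays moved. The work goes in short steps, Python scripts to look and compute and a shell command to move; the robot and the scene stay as the last step left them, time stands still between calls to the robot, and variables do not carry over. Pictures are saved under pics/ and viewed, and the job is handed in when it is done.

```bash
mkdir -p pics; cat > h.py <<'E'
import numpy as np, cv2
from plant import r, viewer, order
def cap(n,f):
    s=r.get_state(); c=viewer.capture(n); cv2.imwrite('pics/'+f,c['pixels']); np.savez('pics/'+f+'.npz',s_pos=s['tcp_pos'],s_rot=s['eef_rot'],**c); return s,c
E
python3 - <<'E'
from h import *
s,c=cap('scene','s0.png'); s2,c2=cap('top','t0.png')
print(s); print({k:c2[k] for k in c2 if k not in('pixels','depth')}); print({k:c[k] for k in c if k not in('pixels','depth')})
E
```

```text
{'time_s': 0.0, 'joints': array([-4.99544024e+01,  2.05915887e+01,  6.34397269e-01, -1.91966798e-02,
       -7.01357159e+01, -1.65093466e+01]), 'qd': array([-0.00357103,  0.12120488, -0.05477773, -0.00879553,  0.01936083,
        0.01587072]), 'joint_torque': array([-2.79102887e-04, -5.82721245e+01,  2.93045962e+01,  6.99710727e+00,
        6.85335224e-03, -1.41516525e-04]), 'tcp_pos': array([ 0.26935345, -0.61840466,  0.22562859]), 'eef_rot': array([ 95.51866568,  89.90535563, 119.0483791 ]), 'contact_force': array([-0.61640321, -0.2051334 , -0.30878702]), 'moment': array([-0.00907154, -0.06035135,  0.02488131]), 'gripper_width': 0.08773434265188725}
{'fx': 433.3077213548507, 'fy': 433.3077213548507, 'cx': 320.86388779534525, 'cy': 241.51592189376936, 'k1': -0.013497895031388365, 'rvec': array([ 2.11643533, -2.166052  ,  0.08006361]), 'tvec': array([-0.01780642,  0.54910674,  0.96302049])}
{'fx': 583.3438668977445, 'fy': 583.3438668977445, 'cx': 319.58100664329737, 'cy': 242.80542177091942, 'k1': -0.10930251106166575, 'rvec': array([ 2.0846261 , -0.56845968,  0.28826411]), 'tvec': array([-0.49542089,  0.17014127,  1.27233662])}
```

View pics/s0.png

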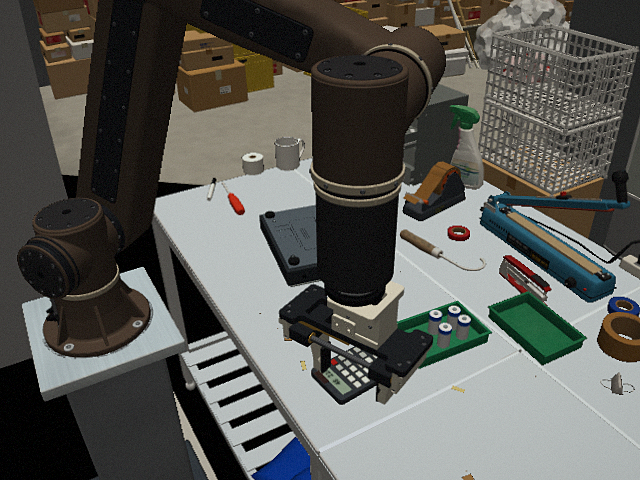

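View pics/t0.png

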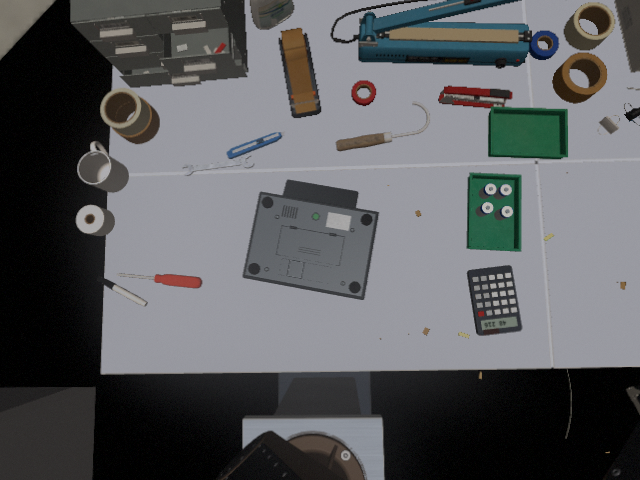

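```bash
cat >> h.py <<'E'
def load(f): return np.load('pics/'+f+'.npz')
def ext(c):
    """R,t world->cam"""
    if 'T_tool_cam' in c:
        from scipy.spatial.transform import Rotation as Ro
        T=np.eye(4);T[:3,:3]=Ro.from_euler('xyz',c['s_rot'],degrees=True).as_matrix();T[:3,3]=c['s_pos']
        W=np.linalg.inv(T@c['T_tool_cam']); return W[:3,:3],W[:3,3]
    return cv2.Rodrigues(c['rvec'])[0],c['tvec']
def ray(c,uv):
    x=(np.array(uv,float)-[c['cx'],c['cy']])/[c['fx'],c['fy']]; y=x.copy()
    for _ in range(20): y=x/(1+c['k1']*np.sum(y*y,-1,keepdims=True))
    R,t=ext(c); d=np.c_[y,np.ones(len(y))]@R
    return -R.T@t,d
def plane(c,uv,z):
    o,d=ray(c,uv); return o+d*((z-o[2])/d[:,2:3])
def proj(c,P):
    R,t=ext(c); q=np.atleast_2d(P)@R.T+t; y=q[:,:2]/q[:,2:]; y=y*(1+c['k1']*np.sum(y*y,-1,keepdims=True))
    return y*[c['fx'],c['fy']]+[c['cx'],c['cy']]
E
python3 - <<'E'
from h import *
c=load('t0.png'); im=c['pixels']
z=cv2.resize(im[170:310,230:400],None,fx=4.5,fy=4.2,interpolation=cv2.INTER_CUBIC)
cv2.imwrite('pics/t0z.png',cv2.convertScaleAbs(z,alpha=2))
uv=[[267,202],[366,219],[253,269],[355,287]]
P=plane(c,uv,.07);print(P.round(4)); d=c['depth']; print([d[v,u] for u,v in uv], ext(c)[0].round(3), -ext(c)[0].T@c['tvec'])
E
```

```text
[[ 0.6363  0.0869  0.07  ]
 [ 0.5915 -0.1329  0.07  ]
 [ 0.4869  0.1189  0.07  ]
 [ 0.4427 -0.1042  0.07  ]]
[np.float32(0.97358716), np.float32(0.9584395), np.float32(0.9558072), np.float32(0.9391723)] [[-0.021 -0.999 -0.043]
 [-0.993  0.026 -0.116]
 [ 0.117  0.041 -0.992]] [ 0.43234701 -0.07081973  1.01848141]
```

View pics/t0z.png

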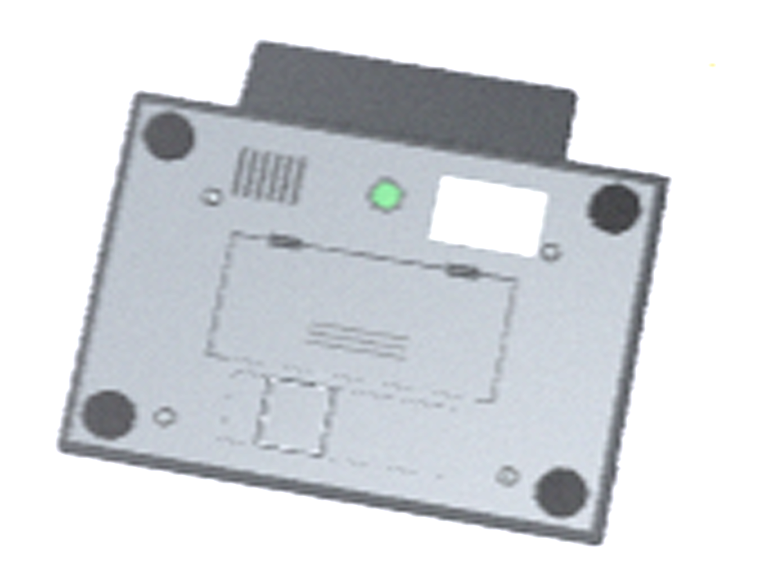

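```bash
python3 - <<'E'
from h import *
c=load('t0.png'); im=c['pixels']
g=cv2.cvtColor(im,cv2.COLOR_BGR2GRAY)
seeds=[[267,202],[366,219],[253,269],[355,287]]; uv=[]
for u,v in seeds:
    w=g[v-9:v+10,u-9:u+10].astype(int)
    m=(w<40).astype(np.uint8); n,l,st,ce=cv2.connectedComponentsWithStats(m)
    if n==1: print(w.min(),np.median(w)); continue
    k=l[9,9]; print(w[9],st[k],ce[k]); uv.append(ce[k]+[u-9,v-9])
P=plane(c,uv,.07);print(P.round(4))
cen=P.mean(0); ex=(P[0]+P[1]-P[2]-P[3])[:2]; ex/=np.linalg.norm(ex); ey=np.array([-ex[1],ex[0]])
print('cen',cen,'yaw',np.degrees(np.arctan2(ex[1],ex[0])),[ ((p-cen)[:2]@ex*1e3,(p-cen)[:2]@ey*1e3) for p in P])
for n,p,z in [('pad',[295.8,269.5],.0585),('doorL',[230+235/4.5,170+233/4.2],.06),('doorR',[230+515/4.5,170+280/4.2],.06),('edgeL',[230+208/4.5,170+355/4.2],.06),('edgeR',[230+490/4.5,170+402/4.2],.06)]:
    q=plane(c,[p],z)[0]; print(n,q.round(4),((q-cen)[:2]@ex*1e3,(q-cen)[:2]@ey*1e3))
E
```

```text
42 82.0
[100 100 101  78  46  37  35  39  38  37  33  37  36  36  36  70  94  84
  60] [ 5  4 10 11 84] [9.42857143 9.13095238]
45 79.0
42 85.0
[[ 0.5912 -0.1339  0.07  ]]Traceback (most recent call last):
  File "<stdin>", line 11, in <module>
IndexError: index 1 is out of bounds for axis 0 with size 1
```

```bash
cat > feet.py <<'E'
from h import *
import sys
def feet(c,seeds,thr=60,R=9,pad=None):
    g=cv2.cvtColor(c['pixels'],cv2.COLOR_BGR2GRAY); uv=[]
    for u,v in seeds:
        m=(g[v-R:v+R+1,u-R:u+R+1]<thr).astype(np.uint8); n,l,st,ce=cv2.connectedComponentsWithStats(m)
        k=l[R,R]; print(st[k]); uv.append(ce[k]+[u-R,v-R])
    return np.array(uv)
def frame(P):
    cen=P.mean(0)[:2]; ex=(P[0]+P[1]-P[2]-P[3])[:2]; ex/=np.linalg.norm(ex); ey=np.array([-ex[1],ex[0]])
    print('cen',cen,'yaw',np.degrees(np.arctan2(ex[1],ex[0]))); 
    return cen,np.c_[ex,ey]
E
python3 - <<'E'
from feet import *
c=load('t0.png')
uv=feet(c,[[267,202],[366,219],[253,269],[355,287]],56); P=plane(c,uv,.07); cen,A=frame(P); print(((P[:,:2]-cen)@A*1e3).round(1))
for n,p,z in [('pad',[295.8,269.5],.0585),('hingeL',[230+235/4.5,170+233/4.2],.06),('hingeR',[230+515/4.5,170+280/4.2],.06),('edgeL',[230+208/4.5,170+355/4.2],.06),('edgeR',[230+490/4.5,170+402/4.2],.06)]:
    q=plane(c,[p],z)[0]; print(n,q.round(4),((q[:2]-cen)@A*1e3).round(1))
E
```

```text
[ 4  4 11 11 90]
[  4   4  11  12 100]
[ 5  3 11 11 92]
[ 3  4 11 11 91]
cen [ 0.53966152 -0.00809025] yaw -11.649202029571498
[[  75.3  112.2]
 [  75.4 -112.2]
 [ -75.3  112.5]
 [ -75.5 -112.5]]
pad [0.4842 0.0254 0.0585] [-61.1  21.6]
hingeL [0.5837 0.0545 0.06  ] [30.5 70.2]
hingeR [ 0.5547 -0.0845  0.06  ] [ 30.2 -71.7]
edgeL [0.5185 0.0686 0.06  ] [-36.2  70.9]
edgeR [ 0.4903 -0.0704  0.06  ] [-35.7 -71. ]
```

```bash
cat >> h.py <<'E'
from scipy.spatial.transform import Rotation as Ro
CEN=np.array([.53966,-.00809]); YAW=-11.65
def S(x,y,z):
    a=np.radians(YAW);return np.array([CEN[0]+x*np.cos(a)-y*np.sin(a),CEN[1]+x*np.sin(a)+y*np.cos(a),z])
def goal_R(tilt=0,flip=False):
    """tool x down, tool y along +scale y; tilt about scale x (deg)"""
    ex=S(1,0,0)-S(0,0,0); ey=S(0,1,0)-S(0,0,0)
    y=-ey if flip else ey; x=np.array([0,0,-1.]); B=np.c_[x,y,np.cross(x,y)]
    return Ro.from_rotvec(np.radians(tilt)*ex)*Ro.from_matrix(B)
def delta(p,R=None,s=None):
    s=s or r.get_state(); R0=Ro.from_euler('xyz',s['eef_rot'],degrees=True)
    d=R0.inv().apply(np.array(p)-s['tcp_pos']); rv=np.degrees((R0.inv()*(R or R0)).as_rotvec())
    print('t',d.round(4),'a',rv.round(2),'|t|',np.linalg.norm(d).round(3),'|a|',np.linalg.norm(rv).round(1)); return d,rv
def st():
    s=r.get_state(); R0=Ro.from_euler('xyz',s['eef_rot'],degrees=True); a=np.radians(YAW); d=s['tcp_pos'][:2]-CEN
    ex=np.array([np.cos(a),np.sin(a)]);ey=np.array([-ex[1],ex[0]]); f=s['contact_force']
    print('t',round(s['time_s'],2),'scale xy mm',(d@ex*1e3).round(1),(d@ey*1e3).round(1),'z',(s['tcp_pos'][2]*1e3).round(1),'F scale',(f[:2]@ex).round(2),(f[:2]@ey).round(2),f[2].round(2),'w',round(s['gripper_width'],4),'j',s['joints'].round(0)); return s
E
python3 - <<'E'
from h import *
s=st()
print(Ro.from_euler('xyz',s['eef_rot'],degrees=True).as_matrix().round(3))
for f in (0,1): delta(S(-.11,.0216,.2),goal_R(0,f))
E
```

```text
t 0.1 scale xy mm -141.5 -652.4 z 225.7 F scale -0.87 -0.07 -0.34 w 0.0875 j [-50.  21.   1.  -0. -70. -17.]
[[-0.001 -0.399  0.917]
 [ 0.001  0.917  0.399]
 [-1.     0.001 -0.   ]]
t [0.0265 0.5327 0.414 ] a [ 3.518e+01 -3.000e-02 -8.000e-02] |t| 0.675 |a| 35.2
t [0.0265 0.5327 0.414 ] a [-1.4482e+02  1.0000e-01 -4.0000e-02] |t| 0.675 |a| 144.8
```

```bash
python3 -m creep '[{"ty":0.18,"tz":0.14,"ax":12,"fingers":0},{"ty":0.18,"tz":0.14,"ax":12,"fingers":0},{"ty":0.18,"tz":0.14,"ax":12,"fingers":0},{"ty":0.18,"tz":0.14,"ax":12,"fingers":0},{"ty":0.18,"tz":0.14,"ax":12,"fingers":0}]' 15
python3 -c "
from h import *
st(); delta(S(-.11,.0216,.2),goal_R())"
```

```text
t 0.1 scale xy mm -141.5 -652.4 z 225.7 F scale -0.87 -0.07 -0.34 w 0.0875 j [-50.  21.   1.  -0. -70. -17.]
t [0.0265 0.5327 0.414 ] a [ 3.518e+01 -3.000e-02 -8.000e-02] |t| 0.675 |a| 35.2invalid input
```

```bash
python3 -m creep '[{"ty":0.05,"tz":0.04,"fingers":0.001}]'; python3 -m creep '[{"ty":0.05,"tz":0.04}]' ; python3 -m creep
```

```text
invalid input
invalid input
invalid input
```

```bash
python3 -m creep '[{"ax":0.0,"ay":0.0,"az":0.0,"tx":0.0,"ty":0.05,"tz":0.04,"fingers":0.0}]' 15; echo rc $?
```

```text
time_s: 0.2
tcp_pos: [0.2816, -0.5729, 0.2241]
eef_rot: [127.1, 89.8, 150.5]
contact_force: [1.1, 1.8, 0.2]
gripper_width: 0.0838
rc 0
```

```bash
python3 -m creep '[{"ax":10,"ay":0,"az":0,"tx":0,"ty":0.18,"tz":0.14,"fingers":0},{"ax":10,"ay":0,"az":0,"tx":0,"ty":0.18,"tz":0.14,"fingers":0},{"ax":10,"ay":0,"az":0,"tx":0,"ty":0.18,"tz":0.14,"fingers":0},{"ax":10,"ay":0,"az":0,"tx":0,"ty":0.18,"tz":0.14,"fingers":0},{"ax":10,"ay":0,"az":0,"tx":0,"ty":0.18,"tz":0.14,"fingers":0}]' 15
python3 -c "
from h import *
st(); delta(S(-.11,.0216,.2),goal_R())"
```

```text
time_s: 0.7
tcp_pos: [0.3389, -0.3468, 0.2265]
eef_rot: [49.7, 90.0, 63.3]
contact_force: [0.8, -0.5, 0.4]
gripper_width: 0.0454
t 0.7 scale xy mm -128.2 -372.3 z 226.5 F scale 0.85 -0.36 0.41 w 0.0454 j [-22.   2. -23.  -0. -65. -54.]
t [0.0267 0.3485 0.1845] a [ 2.525e+01  2.000e-02 -3.000e-02] |t| 0.395 |a| 25.2
```

```bash
python3 -m creep '[{"ax":20,"ay":0,"az":0,"tx":0.0,"ty":0.21,"tz":0.11,"fingers":0},{"ax":20,"ay":0,"az":0,"tx":0,"ty":0.21,"tz":0.11,"fingers":0},{"ax":20,"ay":0,"az":0,"tx":0,"ty":0.21,"tz":0.11,"fingers":0},{"ax":20,"ay":0,"az":0,"tx":0,"ty":0.21,"tz":0.11,"fingers":0},{"ax":20,"ay":0,"az":0,"tx":0,"ty":0.21,"tz":0.11,"fingers":0}]' 15
python3 -c "
from h import *
st(); delta(S(-.11,.0216,.2),goal_R())"
```

```text
time_s: 1.2
tcp_pos: [0.3951, -0.1239, 0.2267]
eef_rot: [29.1, 90.0, 22.6]
contact_force: [1.7, -0.7, -0.1]
gripper_width: 0.0051
t 1.2 scale xy mm -118.1 -142.6 z 226.7 F scale 1.81 -0.35 -0.14 w 0.0051 j [  10.   -5.  -30.   -0.  -65. -107.]
t [0.0267 0.1628 0.0228] a [ 5.14  0.03 -0.02] |t| 0.167 |a| 5.1
```

```bash
python3 -m creep '[{"ax":5.1,"ay":0,"az":0,"tx":0.0,"ty":0.163,"tz":0.023,"fingers":0},{"ax":5.1,"ay":0,"az":0,"tx":0,"ty":0.163,"tz":0.023,"fingers":0},{"ax":5.1,"ay":0,"az":0,"tx":0,"ty":0.163,"tz":0.023,"fingers":0},{"ax":5.1,"ay":0,"az":0,"tx":0,"ty":0.163,"tz":0.023,"fingers":0},{"ax":5.1,"ay":0,"az":0,"tx":0.0,"ty":0.163,"tz":0.023,"fingers":0}]' 15
python3 -c "
from h import *
st(); delta(S(-.11,.0216,.2),goal_R()); s,c=cap('wrist','w1.png'); print(c['T_tool_cam'].round(3),c['fx']); cap('scene','s1.png')"
```

```text
time_s: 1.7
tcp_pos: [0.4368, 0.0356, 0.2262]
eef_rot: [-149.8, 90.0, -161.2]
contact_force: [0.1, -0.1, -0.3]
gripper_width: 0.0007
t 1.7 scale xy mm -109.6 22.0 z 226.2 F scale 0.14 -0.12 -0.32 w 0.0007 j [  31.   -2.  -27.   -0.  -65. -132.]
t [ 0.0262 -0.0004 -0.0004] a [ 0.28 -0.04  0.02] |t| 0.026 |a| 0.3
[[ 0.001 -0.275  0.961 -0.158]
 [ 1.     0.    -0.001 -0.   ]
 [-0.     0.961  0.275 -0.075]
 [ 0.     0.     0.     1.   ]] 350.497332519049
```

View pics/w1.png

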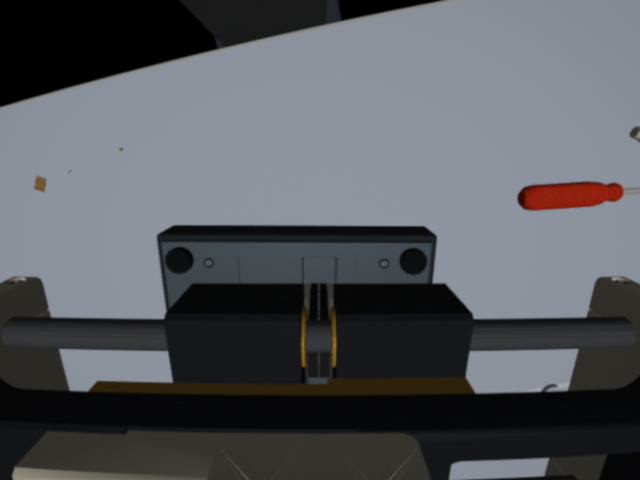

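View pics/s1.png

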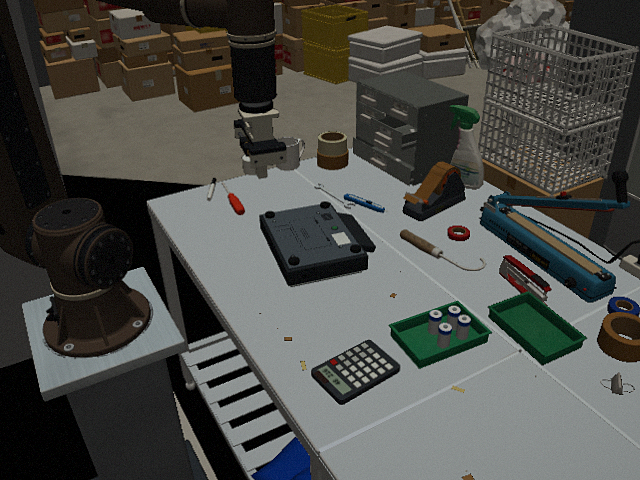

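```bash
python3 - <<'E'
from h import *
c=load('s1.png'); s=r.get_state(); print(proj(c,[s['tcp_pos'],s['tcp_pos']+[0,0,.1],S(0,0,.06),S(-.076,.113,.07)]))
w=load('w1.png'); print(proj(w,[w['s_pos'],S(-.076,.113,.07),S(-.076,-.113,.07),S(-.061,.0216,.0585),S(-.061,.0376,.0585)]))
print(w['depth'][240:400:10,320].round(3))
cv2.imwrite('pics/w1z.png',cv2.resize(w['pixels'][210:400,150:480],None,fx=2.4,fy=2.4,interpolation=cv2.INTER_CUBIC)*2)
cap('top','t1.png')
E
```

```text
[[260.23039685 174.54645618]
 [257.21986165 134.39628518]
 [309.50989877 231.0096508 ]
 [268.63568427 211.47394018]]
[[319.43369845 302.55655444]
 [414.44980289 263.91997585]
 [177.84201676 262.63675417]
 [318.44064491 274.02248769]
 [334.56159341 274.10051309]]
[0.34  0.34  0.345 0.346 0.35  0.161 0.151 0.144 0.087 0.085 0.084 0.086
 0.128 0.13  0.379 0.076]
```

View pics/t1.png

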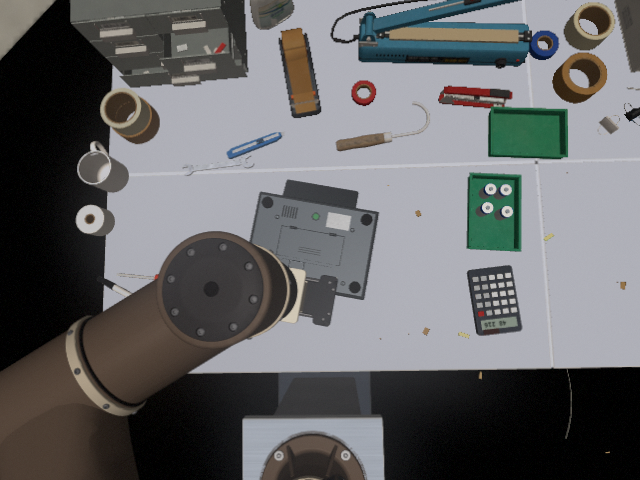

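View pics/w1z.png

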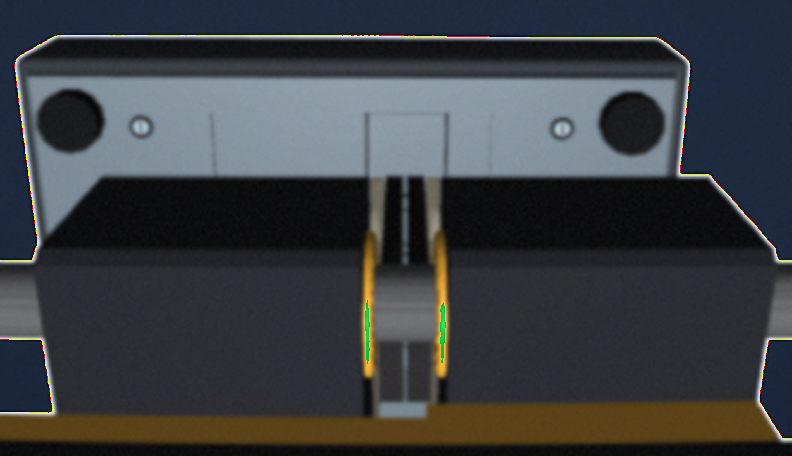

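```bash
python3 -c "
from h import *
w=load('w1.png')['depth']
print(w[280:400:12,[180,250,290,312,326]].round(3))
delta(S(-.06,.0216,.075),goal_R())"
python3 -m creep '[{"ax":0.3,"ay":0,"az":0,"tx":0.03,"ty":0,"tz":0.04,"fingers":0},{"ax":0.3,"ay":0,"az":0,"tx":0.07,"ty":0,"tz":0.049,"fingers":0},{"ax":0.3,"ay":0,"az":0,"tx":0.11,"ty":0,"tz":0.049,"fingers":0},{"ax":0.3,"ay":0,"az":0,"tx":0.14,"ty":0,"tz":0.049,"fingers":0},{"ax":0.3,"ay":0,"az":0,"tx":0.148,"ty":0,"tz":0.049,"fingers":0}]'
python3 -c "
from h import *
st(); delta(S(-.06,.0216,.0585),goal_R()); cap('wrist','w2.png')"
```

```text
[[0.348 0.349 0.348 0.349 0.348]
 [0.351 0.088 0.089 0.16  0.159]
 [0.081 0.082 0.081 0.148 0.147]
 [0.077 0.078 0.076 0.138 0.138]
 [0.076 0.076 0.077 0.086 0.085]
 [0.077 0.078 0.077 0.083 0.084]
 [0.079 0.078 0.078 0.128 0.127]
 [0.078 0.079 0.078 0.13  0.13 ]
 [0.08  0.08  0.08  0.13  0.131]
 [0.077 0.076 0.076 0.076 0.075]]
t [0.1513 0.0023 0.0498] a [ 0.08 -0.04  0.03] |t| 0.159 |a| 0.1
time_s: 2.35
tcp_pos: [0.4822, 0.0215, 0.0756]
eef_rot: [-147.3, 89.7, -159.3]
contact_force: [0.6, -0.1, 0.2]
gripper_width: 0.0002
t 2.35 scale xy mm -62.3 17.3 z 75.6 F scale 0.6 0.04 0.16 w 0.0002 j [  26.   12.  -34.   -0.  -44. -128.]
t [0.0171 0.0043 0.0023] a [-0.38 -0.28  0.18] |t| 0.018 |a| 0.5
```

View pics/w2.png

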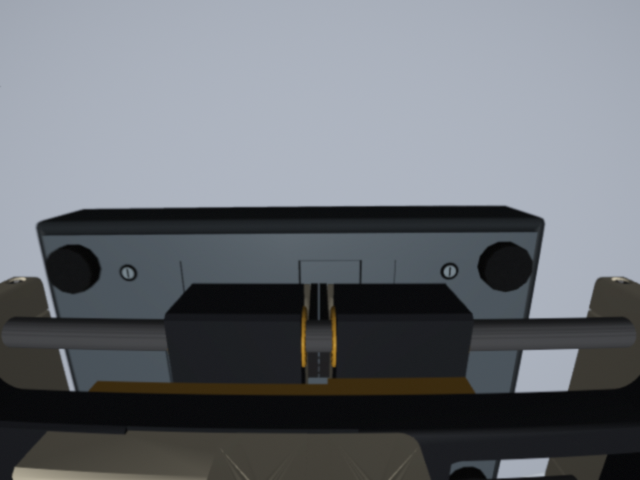

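```bash
python3 -m creep '[{"ax":0,"ay":0,"az":0,"tx":0.0,"ty":0.0043,"tz":0.0023,"fingers":0},{"ax":0,"ay":0,"az":0,"tx":0.005,"ty":0.0043,"tz":0.0023,"fingers":0},{"ax":0,"ay":0,"az":0,"tx":0.01,"ty":0.0043,"tz":0.0023,"fingers":0},{"ax":0,"ay":0,"az":0,"tx":0.012,"ty":0.0043,"tz":0.0023,"fingers":0},{"ax":0,"ay":0,"az":0,"tx":0.014,"ty":0.0043,"tz":0.0023,"fingers":0}]'
python3 -c "
from h import *
st(); delta(S(-.06,.0216,.0585),goal_R())"
```

```text
time_s: 2.9
tcp_pos: [0.4878, 0.0277, 0.0648]
eef_rot: [36.6, 90.0, 24.8]
contact_force: [-0.0, -0.5, -0.8]
gripper_width: 0.0004
t 2.9 scale xy mm -58.0 24.5 z 64.8 F scale 0.08 -0.48 -0.79 w 0.0004 j [  26.   13.  -34.    0.  -42. -128.]
t [ 0.0063 -0.0029 -0.002 ] a [-0.2   0.03 -0.02] |t| 0.007 |a| 0.2
```

```bash
python3 -m creep '[{"ax":0,"ay":0,"az":0,"tx":0.0,"ty":-0.002,"tz":-0.001,"fingers":0},{"ax":0,"ay":0,"az":0,"tx":0.001,"ty":-0.002,"tz":-0.001,"fingers":0},{"ax":0,"ay":0,"az":0,"tx":0.002,"ty":-0.002,"tz":-0.001,"fingers":0},{"ax":0,"ay":0,"az":0,"tx":0.003,"ty":-0.002,"tz":-0.001,"fingers":0}]'
python3 -m creep '[{"ax":0,"ay":0,"az":0,"tx":0.001,"ty":0,"tz":0,"fingers":0},{"ax":0,"ay":0,"az":0,"tx":0.001,"ty":0,"tz":0,"fingers":0}]'
python3 -m creep '[{"ax":0,"ay":0,"az":0,"tx":0.001,"ty":0,"tz":0,"fingers":0},{"ax":0,"ay":0,"az":0,"tx":0.001,"ty":0,"tz":0,"fingers":0}]'
python3 -c "
from h import *
st()"
```

```text
time_s: 3.3
tcp_pos: [0.4864, 0.0258, 0.0616]
eef_rot: [35.0, 90.0, 23.1]
contact_force: [0.3, -0.2, -0.4]
gripper_width: -0.0
time_s: 3.5
tcp_pos: [0.4862, 0.0258, 0.0604]
eef_rot: [-151.8, 90.0, -163.7]
contact_force: [0.8, -0.3, 0.4]
gripper_width: 0.0009
time_s: 3.7
tcp_pos: [0.4862, 0.0258, 0.0595]
eef_rot: [-146.7, 90.0, -158.6]
contact_force: [-0.3, -0.8, -0.0]
gripper_width: 0.0004
t 3.7 scale xy mm -59.2 22.4 z 59.5 F scale -0.16 -0.9 -0.05 w 0.0004 j [  26.   13.  -35.   -0.  -42. -128.]
```

```bash
for i in 1; do python3 -m creep '[{"ax":0,"ay":0,"az":0,"tx":0.0005,"ty":0,"tz":0,"fingers":0},{"ax":0,"ay":0,"az":0,"tx":0.001,"ty":0,"tz":0,"fingers":0}]'; python3 -m creep '[{"ax":0,"ay":0,"az":0,"tx":0.0005,"ty":0,"tz":0,"fingers":0},{"ax":0,"ay":0,"az":0,"tx":0.001,"ty":0,"tz":0,"fingers":0}]'; done | grep -E "tcp|cont"
```

```text
tcp_pos: [0.4863, 0.0258, 0.0586]
contact_force: [-0.3, 0.8, 2.5]
tcp_pos: [0.4864, 0.0258, 0.0577]
contact_force: [-1.7, 0.1, 2.8]
```

```bash
python3 -m creep '[{"ax":0,"ay":0,"az":0,"tx":0.0005,"ty":0,"tz":0,"fingers":0},{"ax":0,"ay":0,"az":0,"tx":0.001,"ty":0,"tz":0,"fingers":0}]' | grep -E "tcp|cont";  python3 -m creep '[{"ax":0,"ay":0,"az":0,"tx":0.0005,"ty":0,"tz":0,"fingers":0},{"ax":0,"ay":0,"az":0,"tx":0.001,"ty":0,"tz":0,"fingers":0}]' | grep -E "tcp|cont"; python3 -c "
from h import *
st();cap('scene','s2.png')"
```

```text
tcp_pos: [0.4864, 0.0258, 0.0567]
contact_force: [-0.9, -0.1, 4.0]
tcp_pos: [0.4864, 0.0258, 0.0556]
contact_force: [-0.5, -0.1, 2.6]
t 4.5 scale xy mm -59.0 22.5 z 55.6 F scale -0.45 -0.24 2.59 w 0.0001 j [  26.   14.  -35.    0.  -41. -128.]
```

```bash
python3 -m creep '[{"ax":0,"ay":0,"az":0,"tx":0.0005,"ty":0,"tz":0,"fingers":0},{"ax":0,"ay":0,"az":0,"tx":0.001,"ty":0,"tz":0,"fingers":0},{"ax":0,"ay":0,"az":0,"tx":0.001,"ty":0,"tz":0,"fingers":0}]' | grep -E "tcp|cont"; python3 -c "
from h import *
st();cap('scene','s3.png')
for i in (2,3):
    im=cv2.imread(f'pics/s{i}.png')[140:300,230:400]; cv2.imwrite(f'pics/s{i}z.png',cv2.resize(im,None,fx=4,fy=3.7,interpolation=cv2.INTER_CUBIC))
"
```

```text
tcp_pos: [0.4864, 0.0258, 0.0546]
contact_force: [-0.7, -0.7, 4.3]
t 4.85 scale xy mm -59.0 22.5 z 54.6 F scale -0.59 -0.87 4.3 w 0.0004 j [  26.   14.  -35.    0.  -41. -128.]
```

View pics/s3z.png

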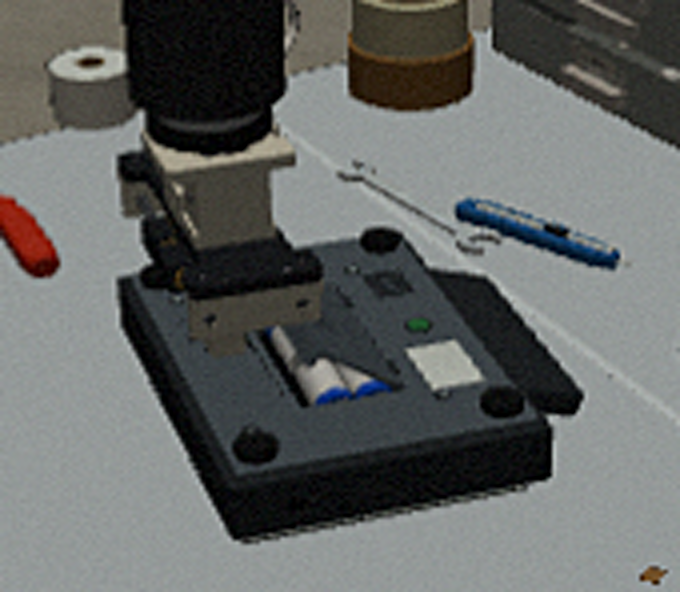

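```bash
python3 -m creep '[{"ax":0,"ay":0,"az":0,"tx":-0.005,"ty":0,"tz":0,"fingers":0},{"ax":0,"ay":0,"az":0,"tx":-0.012,"ty":0,"tz":0,"fingers":0},{"ax":0,"ay":0,"az":0,"tx":-0.03,"ty":0,"tz":-0.01,"fingers":0},{"ax":0,"ay":0,"az":0,"tx":-0.05,"ty":0,"tz":-0.03,"fingers":0},{"ax":0,"ay":0,"az":0,"tx":-0.05,"ty":0,"tz":-0.04,"fingers":0}]' | grep -E "tcp|cont"; python3 -c "
from h import *
st();cap('scene','s4.png');cap('wrist','w4.png')
for i in (4,):
    im=cv2.imread(f'pics/s{i}.png')[140:300,230:400]; cv2.imwrite(f'pics/s{i}z.png',cv2.resize(im,None,fx=4,fy=3.7,interpolation=cv2.INTER_CUBIC))
"
```

```text
tcp_pos: [0.4473, 0.0345, 0.1068]
contact_force: [-0.3, 0.7, -0.1]
t 5.4 scale xy mm -99.1 23.0 z 106.8 F scale -0.41 0.68 -0.08 w 0.0006 j [  30.    6.  -36.    0.  -47. -132.]
```

View pics/s4z.png

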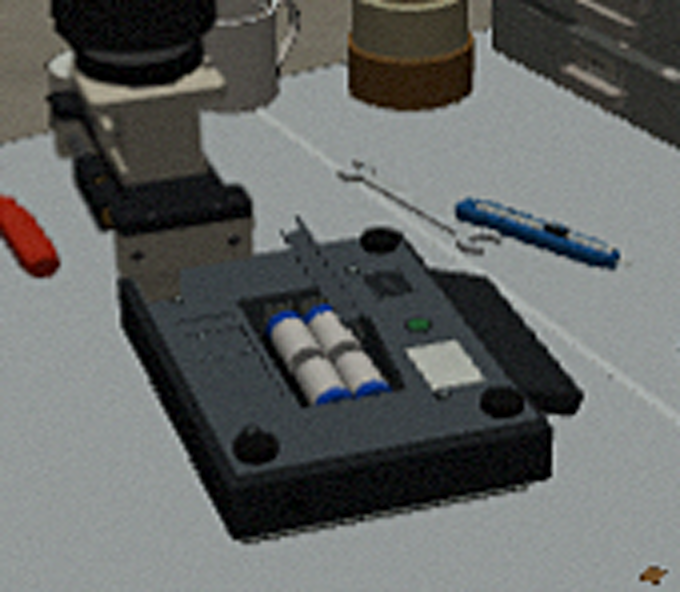

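View pics/w4.png

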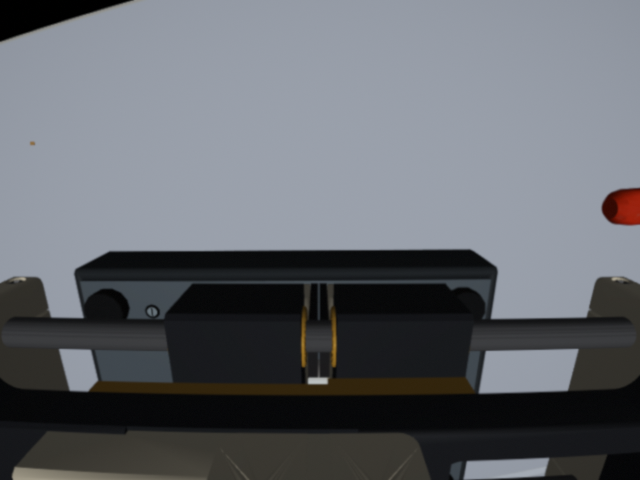

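```bash
python3 -m creep '[{"ax":0,"ay":0,"az":0,"tx":0,"ty":-0.012,"tz":0.02,"fingers":0},{"ax":0,"ay":0,"az":0,"tx":0,"ty":-0.023,"tz":0.045,"fingers":0},{"ax":0,"ay":0,"az":0,"tx":0.002,"ty":-0.023,"tz":0.065,"fingers":0},{"ax":0,"ay":0,"az":0,"tx":0.002,"ty":-0.023,"tz":0.075,"fingers":0},{"ax":0,"ay":0,"az":0,"tx":0.002,"ty":-0.023,"tz":0.077,"fingers":0}]' | grep -E "tcp|cont"; python3 -c "
from h import *
st();cap('scene','s5.png');cap('top','t5.png')
for i in (5,):
    im=cv2.imread(f'pics/s{i}.png')[140:300,230:400]; cv2.imwrite(f'pics/s{i}z.png',cv2.resize(im,None,fx=4,fy=3.7,interpolation=cv2.INTER_CUBIC))
    im=cv2.imread(f'pics/t{i}.png')[170:310,230:400]; cv2.imwrite(f'pics/t{i}z.png',cv2.resize(im,None,fx=4,fy=3.7,interpolation=cv2.INTER_CUBIC))
"
```

```text
tcp_pos: [0.5184, -0.0047, 0.1016]
contact_force: [-0.9, 0.5, -1.0]
t 6.0 scale xy mm -21.5 -1.0 z 101.6 F scale -1.0 0.28 -1.03 w 0.0009 j [  21.   13.  -28.    0.  -49. -123.]
```

View pics/s5z.png

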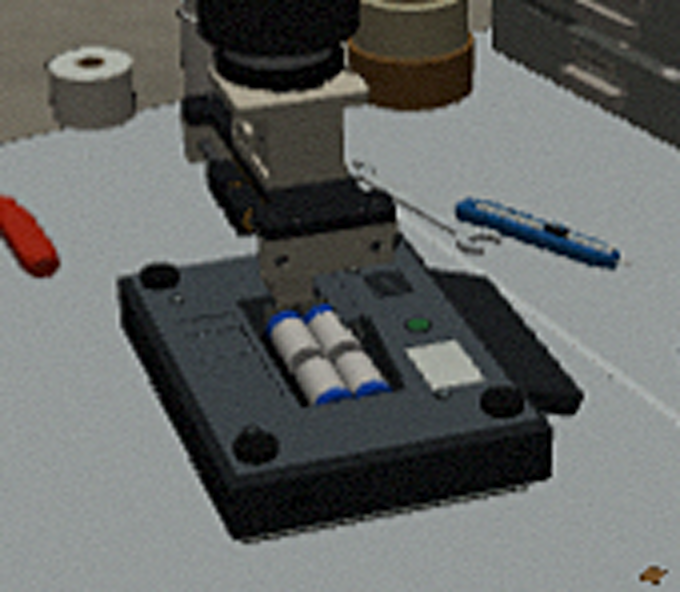

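View pics/t5z.png

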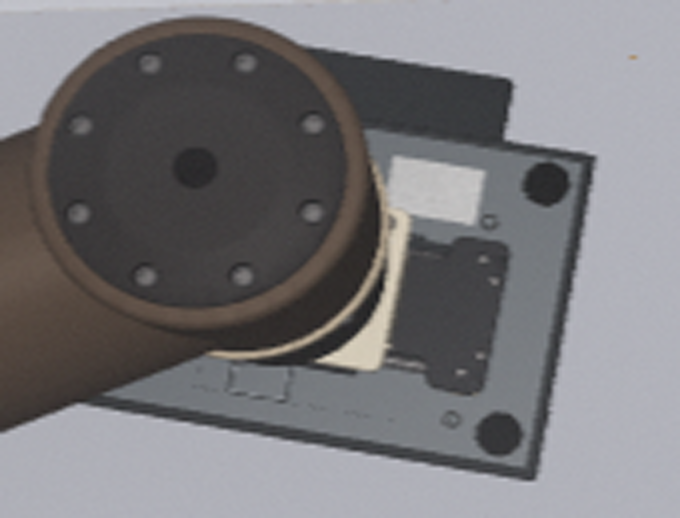

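```bash
python3 -m creep '[{"ax":0,"ay":0,"az":0,"tx":0,"ty":0,"tz":0.005,"fingers":0},{"ax":0,"ay":0,"az":0,"tx":0,"ty":0,"tz":0.01,"fingers":0},{"ax":0,"ay":0,"az":0,"tx":0,"ty":0,"tz":0.015,"fingers":0},{"ax":0,"ay":0,"az":0,"tx":0,"ty":0,"tz":0.02,"fingers":0},{"ax":0,"ay":0,"az":0,"tx":0,"ty":0,"tz":0.02,"fingers":0}]' | grep -E "tcp|cont"; python3 -m creep '[{"ax":0,"ay":0,"az":0,"tx":0,"ty":0,"tz":0.004,"fingers":0},{"ax":0,"ay":0,"az":0,"tx":0,"ty":0,"tz":0.008,"fingers":0},{"ax":0,"ay":0,"az":0,"tx":0,"ty":0,"tz":0.012,"fingers":0},{"ax":0,"ay":0,"az":0,"tx":0,"ty":0,"tz":0.016,"fingers":0},{"ax":0,"ay":0,"az":0,"tx":0,"ty":0,"tz":0.016,"fingers":0}]' | grep -E "tcp|cont"; python3 -c "
from h import *
st();cap('scene','s6.png')
for i in (6,):
    im=cv2.imread(f'pics/s{i}.png')[140:300,230:400]; cv2.imwrite(f'pics/s{i}z.png',cv2.resize(im,None,fx=4,fy=3.7,interpolation=cv2.INTER_CUBIC))
"
```

```text
tcp_pos: [0.5381, -0.0084, 0.1026]
contact_force: [0.0, 0.9, 0.3]
tcp_pos: [0.5536, -0.0118, 0.1025]
contact_force: [0.1, -0.8, -0.2]
t 7.1 scale xy mm 14.4 -0.8 z 102.5 F scale 0.25 -0.76 -0.22 w 0.0005 j [  19.   16.  -24.    0.  -50. -121.]
```

View pics/s6z.png

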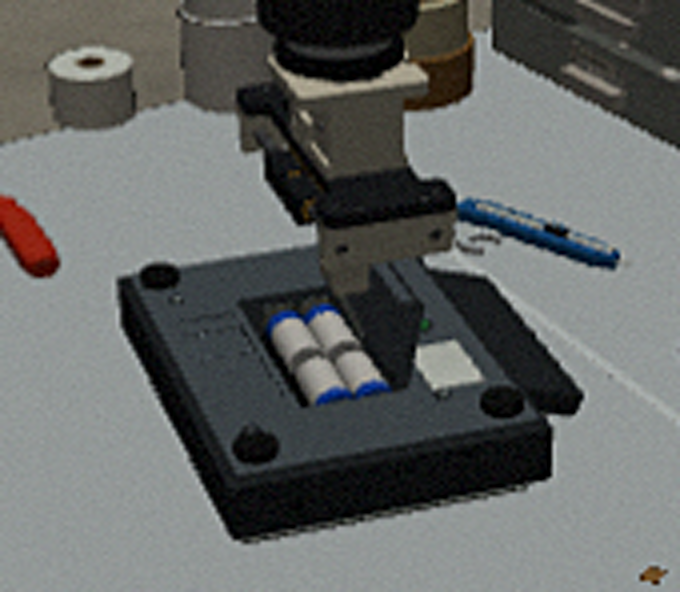

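```bash
python3 -m creep '[{"ax":0,"ay":0,"az":0,"tx":0,"ty":0,"tz":0.003,"fingers":0},{"ax":0,"ay":0,"az":0,"tx":0,"ty":0,"tz":0.006,"fingers":0},{"ax":0,"ay":0,"az":0,"tx":0,"ty":0,"tz":0.009,"fingers":0},{"ax":0,"ay":0,"az":0,"tx":0,"ty":0,"tz":0.012,"fingers":0},{"ax":0,"ay":0,"az":0,"tx":0,"ty":0,"tz":0.012,"fingers":0}]' | grep -E "tcp|cont"; python3 -m creep '[{"ax":0,"ay":0,"az":0,"tx":0,"ty":0,"tz":0.001,"fingers":0},{"ax":0,"ay":0,"az":0,"tx":0,"ty":0,"tz":0.002,"fingers":0},{"ax":0,"ay":0,"az":0,"tx":0,"ty":0,"tz":0.002,"fingers":0}]' | grep -E "tcp|cont"; python3 -c "
from h import *
st()"
```

```text
tcp_pos: [0.5653, -0.0142, 0.1025]
contact_force: [0.4, -0.1, -0.2]
tcp_pos: [0.5663, -0.0146, 0.1025]
contact_force: [-1.2, 0.2, 1.9]
t 7.95 scale xy mm 27.5 -1.0 z 102.5 F scale -1.23 -0.06 1.9 w 0.0006 j [  18.   17.  -22.   -0.  -51. -120.]
```

```bash
python3 -m creep '[{"ax":0,"ay":0,"az":0,"tx":0,"ty":0,"tz":0.001,"fingers":0},{"ax":0,"ay":0,"az":0,"tx":0,"ty":0,"tz":0.002,"fingers":0},{"ax":0,"ay":0,"az":0,"tx":0,"ty":0,"tz":0.002,"fingers":0}]' | grep -E "tcp|cont"; python3 -m creep '[{"ax":0,"ay":0,"az":0,"tx":0,"ty":0,"tz":0.001,"fingers":0},{"ax":0,"ay":0,"az":0,"tx":0,"ty":0,"tz":0.001,"fingers":0}]' | grep -E "tcp|cont"; python3 -c "
from h import *
st()"
```

```text
tcp_pos: [0.5668, -0.0148, 0.1023]
contact_force: [-8.4, 4.8, 5.6]
tcp_pos: [0.567, -0.0149, 0.1022]
contact_force: [-10.8, 5.9, 7.4]
t 8.45 scale xy mm 28.1 -1.2 z 102.2 F scale -11.8 3.59 7.43 w 0.0005 j [  18.   17.  -22.   -0.  -51. -120.]
```

```bash
python3 -m creep '[{"ax":0,"ay":0,"az":0,"tx":0,"ty":0,"tz":-0.005,"fingers":0},{"ax":0,"ay":0,"az":0,"tx":0,"ty":0,"tz":-0.04,"fingers":0},{"ax":0,"ay":0,"az":0,"tx":-0.01,"ty":0,"tz":-0.08,"fingers":0},{"ax":0,"ay":0,"az":0,"tx":-0.05,"ty":0,"tz":-0.11,"fingers":0},{"ax":0,"ay":0,"az":0,"tx":-0.09,"ty":0,"tz":-0.13,"fingers":0}]' | grep -E "tcp|cont"; python3 -m creep '[{"ax":0,"ay":0,"az":0,"tx":-0.03,"ty":0.04,"tz":0,"fingers":0},{"ax":0,"ay":0,"az":0,"tx":-0.03,"ty":0.09,"tz":0,"fingers":0},{"ax":0,"ay":0,"az":0,"tx":-0.03,"ty":0.13,"tz":0,"fingers":0},{"ax":0,"ay":0,"az":0,"tx":-0.03,"ty":0.17,"tz":0,"fingers":0},{"ax":0,"ay":0,"az":0,"tx":-0.03,"ty":0.2,"tz":0,"fingers":0}]'; python3 -c "
from h import *
st();cap('scene','s7.png');cap('top','t7.png')
for i in (7,):
    im=cv2.imread(f'pics/s{i}.png')[140:300,230:400]; cv2.imwrite(f'pics/s{i}z.png',cv2.resize(im,None,fx=4,fy=3.7,interpolation=cv2.INTER_CUBIC))
    im=cv2.imread(f'pics/t{i}.png')[170:310,230:400]; cv2.imwrite(f'pics/t{i}z.png',cv2.resize(im,None,fx=4,fy=3.7,interpolation=cv2.INTER_CUBIC))
"
```

```text
tcp_pos: [0.4403, 0.0112, 0.193]
contact_force: [1.4, 0.9, 1.3]
time_s: 9.45
tcp_pos: [0.4842, 0.2097, 0.223]
eef_rot: [42.5, 89.9, 30.7]
contact_force: [0.6, -0.9, -0.1]
gripper_width: 0.0003
t 9.45 scale xy mm -98.3 202.1 z 223.0 F scale 0.81 -0.71 -0.13 w 0.0003 j [  45.    7.  -18.    0.  -65. -147.]
```

View pics/s7z.png

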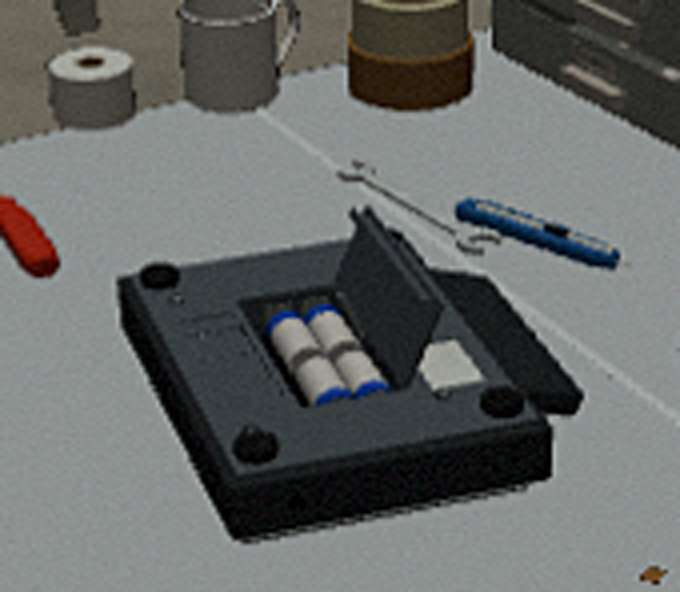

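View pics/t7z.png

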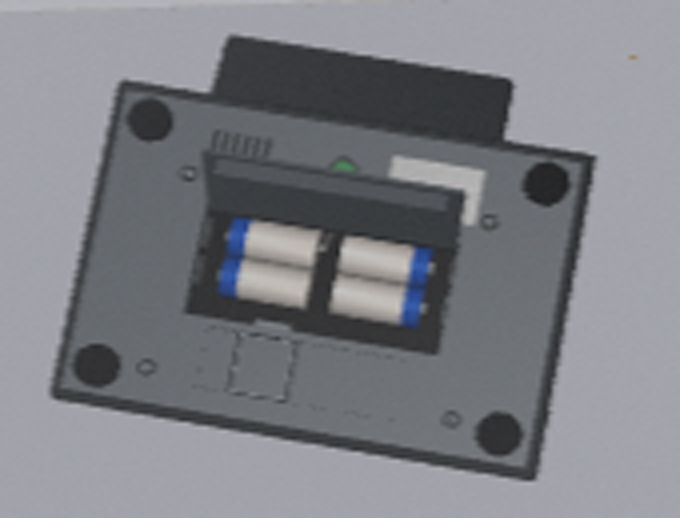

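```bash
python3 - <<'E'
from feet import *
c=load('t7.png'); s=load('s7.png')
uv=feet(c,[[267,202],[366,219],[254,269],[355,287]],56); P=plane(c,uv,.07); cen,A=frame(P)
# edge ends: triangulate left-end from two views
def tri(a,b):
    o1,d1=ray(c,[a]);o2,d2=ray(s,[b]);M=np.c_[d1[0],-d2[0]];k=np.linalg.lstsq(M,o2-o1,rcond=None)[0]
    p,q=o1+k[0]*d1[0],o2+k[1]*d2[0];return (p+q)/2,np.linalg.norm(p-q)
for a,b in [((207,152),(357,208)),((468,188),(440,302))]:
    p,e=tri((230+a[0]/4,170+a[1]/3.7),(230+b[0]/4,140+b[1]/3.7)); q=(p[:2]-cen)@A*1e3
    print(q.round(1),(p[2]*1e3).round(1),'gap',e.round(4),'theta',np.arctan2(p[2]-.0585,(30-q[0])/1e3))
for th in (1.6,1.75,1.85,1.95):
    x=.030-.065*np.cos(th);z=.0595+.065*np.sin(th)
    E=np.array([S(x,.071,z),S(x,-.071,z)])
    print(th,((proj(c,E)-[230,170])*[4,3.7]).round(0).tolist(),((proj(s,E)-[230,140])*[4,3.7]).round(0).tolist())
a=load('t0.png');d=cv2.absdiff(a['pixels'],c['pixels']).max(2)
for n,(x0,x1,y0,y1) in dict(tray=(465,525,170,255),calc=(465,525,262,340),driver=(110,205,265,292)).items(): print(n,(d[y0:y1,x0:x1]>50).sum())
E
```

```text
[ 4  4 11 11 89]
[ 4  4 11 12 97]
[ 4  3 11 11 91]
[ 4  4 10 11 88]
cen [ 0.53967046 -0.00811235] yaw -11.599807511314708
[51.7 68.9] 114.3 gap 0.0044 theta 1.9418995367084206
[ 55.8 -71.5] 116.5 gap 0.0023 theta 1.9889116961263933
1.6 [[192.0, 185.0], [458.0, 229.0]] [[330.0, 198.0], [403.0, 297.0]]
1.75 [[196.0, 169.0], [462.0, 212.0]] [[344.0, 197.0], [419.0, 296.0]]
1.85 [[198.0, 159.0], [464.0, 202.0]] [[354.0, 197.0], [429.0, 296.0]]
1.95 [[201.0, 149.0], [466.0, 192.0]] [[363.0, 199.0], [439.0, 297.0]]
tray 0
calc 0
driver 2096
```

View pics/t7.png

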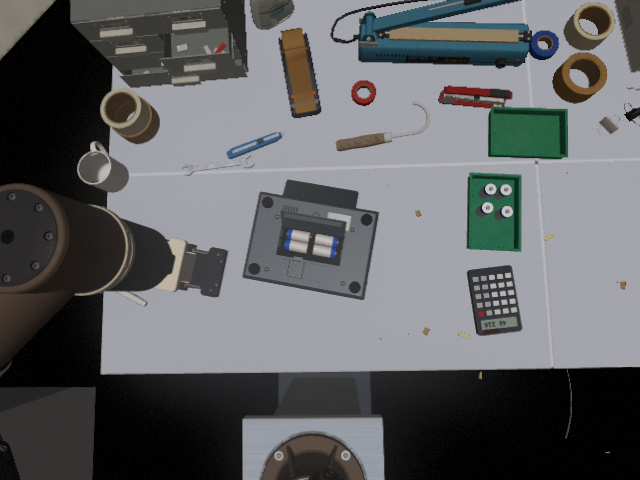

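```bash
python3 -c "
from h import *
print(order.close_job())"
```

```text
the job is handed in; nothing more can be done
None
```

The job is done and handed in at about 9.6 s on the robot's clock. The battery door stands fully back at its stop.

- **Release pad:** The camera showed a faint outline of the pad about 22 mm along the channel (+y side), so I felt only there rather than along the whole channel. The surface gave way at about 2.5 N. I pressed it in about 4 mm with a peak reading of 4.3 N, the door sprang up, and I lifted off.
- **Door:** I pushed it back with the closed fingertips until it met its stop. I went a little past first contact, so the force on the stop peaked at about 14 N in total (12 N horizontal). I then backed the arm clear.
- **Last checks:**
  - The two ends of the door's edge gave angles of 1.94 and 1.99 rad against a stop of 1.95. The two views disagreed by 2–4 mm there.
  - The scale's centre had moved less than 0.1 mm and it had turned about 0.05°, which is within measuring error.
  - The tray with its cells and the calculator were unchanged in the pictures.
  - The screwdriver was hidden under the arm in the last top view. In the scene view the visible part of its handle was where it had been, and the gripper stayed about 0.2 m above the table there.

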